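# Unscrew the hand nut and take the belt pulley off its spindle

## Task

Unscrew the black hand nut from the threaded spindle (anticlockwise seen from above), lift it off once the thread lets go, and put it in the round steel dish. Then take the toothed pulley off the spindle and lay it flat on the floor of the empty open-fronted bin that lies on the bench. Set both down rather than dropping them, and do not push the other things on the bench about.

Things in the scene. Friction and masses are not known exactly. Their poses are not given: they have to be found in the camera images.
- nut: black plastic hand nut, at the start screwed home on top of the pulley: an oblong block with two round ends, 52 mm long (its x axis) by 38 mm wide (y axis, between its two flat faces) by 36 mm tall, about 90 g; the bore is open at the bottom only. It turns with little friction, stays where it is left. Origin: centre of its underside, z up along the spindle
- spindle_tip (a point): tip of the spindle, on its axis, 100 mm above the table, 28 mm above the pulley's top. Right-hand thread, pitch 10 mm: the nut rises 10 mm per anticlockwise turn and is free after about 1.4 turns from the start, about 14 mm up; until then it has only some 2 mm of play. Once free it sits loose on the tip: lift it 15 mm more to clear
- pulley: aluminium toothed belt pulley with two flanges, 56 mm across, 32 mm tall, through bore 27 mm, about 160 g, loose on the spindle below the nut. Origin: centre of its underside, z up along the bore
- stand: fixed spindle stand, bolted down: steel base plate 110 (x) x 90 (y) x 12 mm, a collar 44 mm across up to 40 mm high on which the pulley rests, then the upright spindle, 24 mm across, threaded above the pulley; its tip is 100 mm above the table. Origin: centre of the underside of the base plate, on the spindle's axis, z up
- dish: fixed round shallow steel dish, 150 mm across the rim, 20 mm tall, floor 4 mm thick and 130 mm across. Origin: centre of its underside
- bin: fixed blue open-fronted bin on the bench, empty: 170 mm (x) by 160 mm (y) outside, walls and floor 4 mm thick, sides and back (+x) 55 mm tall, front lip (-x) 35 mm tall. Origin: centre of its underside
- small_pulley: bystander: a smaller loose toothed pulley, 36 mm across, 24 mm tall, lying flat; not to be used. Origin: centre of its underside
- tube: bystander: a short upright cardboard tube, 50 mm across, 70 mm tall. Origin: centre of its underside
- glue: bystander: a small white bottle, 34 mm across, 85 mm tall. Origin: centre of its underside
- driver: bystander: a black-handled screwdriver, 190 mm long, lying on the table. Origin on its underside
- spanner: bystander: a steel spanner, 150 mm long, lying on the table. Origin on its underside
- bearing: bystander: a small steel ring bearing, 32 mm across, 11 mm tall. Origin: centre of its underside
- fan: bystander: a square black cooling fan, 70 x 70 x 22 mm, lying flat. Origin: centre of its underside
Things that resemble listed ones, but are neither listed nor needed, are in the scene too. What is shaped like the pulley but red is not meant.

How it is judged:
By the outcome, as a careful person would: the job done as asked, in the order asked, and still so for the second after the job is handed in, with the robot touching nothing.
It also fails if it takes over 72 s, if anything falls off the work surface, if the arm or the gripper's body presses on something with over 40 N, if the wrist force passes 120 N, or if a joint passes its speed limit or range.

## Robot

A 6-joint arm with a two-finger parallel gripper is mounted at the origin on the work surface. World frame = base frame: x ahead of the robot, y to its left, z up, the work surface at z = 0. Lengths are in m, angles in rad, forces in N, time in s.
With the tool pointing down it reaches from about 0.275 to 0.85 m from the base axis. Payload 5.2 kg.
Tool frame: the origin (TCP) lies at the very end of the fingers, on their centre line; the grasp point (between the pads) lies 19 mm behind it; y points along the fingers, z is the direction in which the jaws open and shut, and the axes are right-handed (so a half turn about y gives the same grasp; the last joint's range is limited). The gripper opens to 85 mm and grips with 20 to 120 N. Pads are 22 mm wide; open, the fingers measure 114 mm over their backs; the gripper's body (76 mm by 85 mm) begins 54 mm behind the grasp point. The pads swing forward as they close: fully open they stand 13 mm farther back than shut.
Start: joints at [-1.366, 0.259, 1.535, -0, 1.348, -0.203], TCP at [0.218, -0.505, 0.231] pointing down, gripper open.
Joint ranges: [-3.14, 3.14], [-0.91, 2.08], [0.19, 2.58], [-1.22, 4.36], [0.22, 2.71], [-3.12, 3.12]. Speed limits (rad/s): [2.57, 2.57, 3.14, 3.14, 3.14, 3.14].

## Interface

Orientations are given as a rotation vector (axis times angle).
In Python, from station import env, solver, imaging, order, finder gives the robot as it stands. Calls block until the motion is done:
- env.move_ptp(position, orientation): joint-space move of the TCP to a pose.
- env.movel(position, rot=None, feed=0.15, stop_force=None): straight line of the TCP; rot=None keeps the orientation; feed is the mean speed in m/s. With stop_force (N) it stops when the force on the tool has changed by that much, and returns True; else False.
- env.move_j(angles): joint-space move.
- env.release() and env.grasp(force=None): open the fingers fully, or close them until they stop; force is the grip in N (None keeps the last).
- env.sleep(seconds).
- solver.inverse_kinematics(position, orientation): joint angles nearest the present ones, or None.
- env.get_obs(): the state.
- imaging.read_camera(name): name is "scene" or "top"; returns the picture (420x560x3 uint8, red, green, blue); there is no depth.
- imaging.camera_params(name): a dict with "camera_matrix" (3x3 intrinsics, pixels), "rvec" (rotation vector, rad) and "tvec" (3), from world to camera coordinates, as OpenCV has them. Camera axes: x right, y down, z forward; pixel columns grow to the right and rows downward; lengths in m; the calibration is good to about 2 mm. A picture is of the moment at which its call begins. camera_params takes no time and is no camera call.
A pose or a line that the arm cannot do raises env.PlanningError and nothing moves.
- order.finish_job(): hands the job in, once; it reports no verdict.
Trained networks look in the newest picture that a camera, given by its name, has taken for a name from the list of things; names that differ only in an ending like _2 or _b are one class to them, and where a whole thing is asked for, a point or a joint stands for the part that bears it (a point fixed in the world has none). Each returns a list of dicts, best first, with "score" (0 to 1); they miss things now and then, are a little off and sometimes report something else, mostly with a low value. They report only what shows in the picture. A call takes as long as a camera call. They do not tell look-alikes from the thing itself.
- finder.silhouettes(camera, thing): "region" (420x560 bool, what is visible of it) and "box" ([centre column, centre row, width, height] in pixels, round what is visible of it).
The state is a dict: "t": time; "joint_pos": joint angles; "joint_vel": joint speeds; "joint_efforts": joint torques, N m; "tcp_pos": TCP position; "tool_rot": TCP orientation; "contact_force": force on the tool from outside, world axes, zero at the start; "moment": the same for the moment, N m; "finger_gap": opening from 0.0 (shut) to 1.0 (fully open).
Only numpy, scipy, OpenCV 4.12 (cv2) and the standard library are available. Lean on these libraries where they do the work, as an engineer would, in place of code of your own. Each camera call takes 0.05 s, during which the arm holds its last target.

## Working session

There is one attempt and no reset: what is moved stays moved. The work goes in short steps, each a Python script; the robot and the scene stay as the last script left them, time stands still between calls to the robot, and variables do not carry over. Pictures are saved under pics/ and viewed, and the job is handed in when it is done.

```bash
ls; mkdir -p pics; python3 - <<'E'
from station import env, solver, imaging, order, finder
import cv2,numpy as np
for n in ("scene","top"):
    im=imaging.read_camera(n); cv2.imwrite(f"pics/{n}0.png",im[:,:,::-1])
    p=imaging.camera_params(n); R=cv2.Rodrigues(np.array(p["rvec"]))[0]
    print(n,p["camera_matrix"],"C",-R.T@np.array(p["tvec"]).ravel(), "fwd",R[2])
    for t in ("nut","pulley","stand","dish","bin","small_pulley","tube","glue","driver","spanner","bearing","fan"):
        print(t,[(round(d["score"],2),np.round(d["box"]).astype(int).tolist()) for d in finder.silhouettes(n,t)])
o=env.get_obs();print(o)
E
```

```text
pics
scene [[430.69857657   0.         274.15509081]
 [  0.         430.69857657 209.4910699 ]
 [  0.           0.           1.        ]] C [1.0684108  0.04855983 0.84888998] fwd [-0.51938223 -0.08276579 -0.8505245 ]
nut [(0.76, [268, 217, 24, 28]), (0.3, [426, 303, 44, 60])]
pulley [(0.68, [338, 239, 24, 27]), (0.6, [213, 230, 30, 33]), (0.55, [270, 231, 25, 17])]
stand [(0.73, [270, 239, 61, 47])]
dish [(0.62, [167, 163, 64, 53]), (0.19, [211, 267, 29, 34])]
bin [(0.56, [428, 208, 86, 81])]
small_pulley [(0.8, [337, 282, 15, 22]), (0.46, [431, 212, 87, 82])]
tube [(0.64, [212, 267, 24, 34])]
glue [(0.76, [292, 281, 15, 26])]
driver [(0.59, [290, 173, 19, 53])]
spanner [(0.95, [426, 302, 45, 61])]
bearing [(0.52, [270, 228, 27, 20])]
fan [(0.97, [101, 235, 39, 32])]
top [[429.47841419   0.         281.00890952]
 [  0.         429.47841419 209.02839091]
 [  0.           0.           1.        ]] C [ 0.45739145 -0.05015428  1.13434953] fwd [ 0.12724853  0.01585223 -0.99174418]
nut [(0.7, [282, 196, 18, 25])]
pulley [(0.57, [230, 206, 23, 20]), (0.55, [333, 194, 18, 23])]
stand [(0.81,
[... 434 characters left out ...]
, 177, 29, 33])]
{'t': 1.3, 'joint_pos': array([-1.36578129e+00,  2.58596117e-01,  1.53501749e+00, -1.89224788e-05,
        1.34800699e+00, -2.02803715e-01]), 'joint_vel': array([ 1.92397808e-03, -1.61458438e-04, -3.52404335e-04,  1.56382204e-03,
        4.85692709e-05,  8.16408656e-04]), 'joint_efforts': array([ 2.56544981e-04, -4.45926654e+01, -2.90891862e+01, -2.64727350e-04,
        1.08795270e-03, -1.29262872e-05]), 'tcp_pos': array([ 0.21814627, -0.50487974,  0.2313048 ]), 'tool_rot': array([-0.41297232,  1.9970423 , -1.99698536]), 'contact_force': array([-0.26362767,  0.26015893,  0.64869907]), 'moment': array([-0.01442226,  0.02710194,  0.03088911]), 'finger_gap': 0.9980335455179039}
```

View pics/scene0.png

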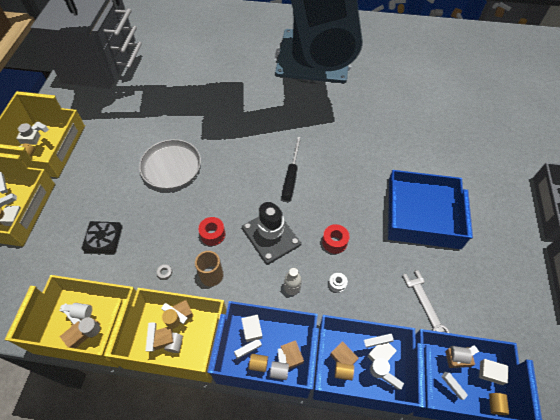

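View pics/top0.png

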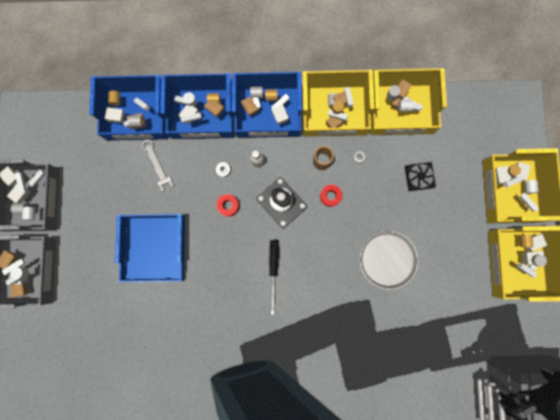

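```bash
python3 - <<'E'
import cv2
a=cv2.imread("pics/top0.png");cv2.imwrite("pics/topz.png",cv2.resize(a[165:245,230:340],None,fx=7,fy=7,interpolation=cv2.INTER_CUBIC))
a=cv2.imread("pics/scene0.png");cv2.imwrite("pics/scenez.png",cv2.resize(a[195:275,220:330],None,fx=7,fy=7,interpolation=cv2.INTER_CUBIC))
E
```

```text
(no output)
```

View pics/topz.png

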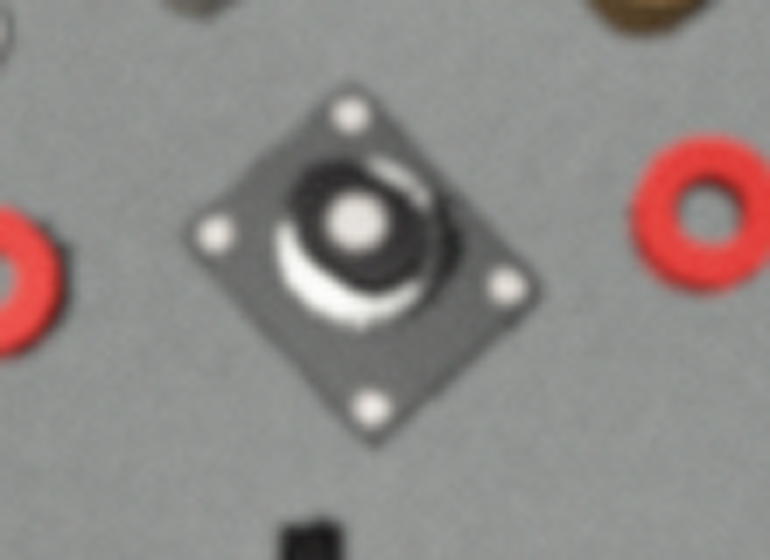

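View pics/scenez.png

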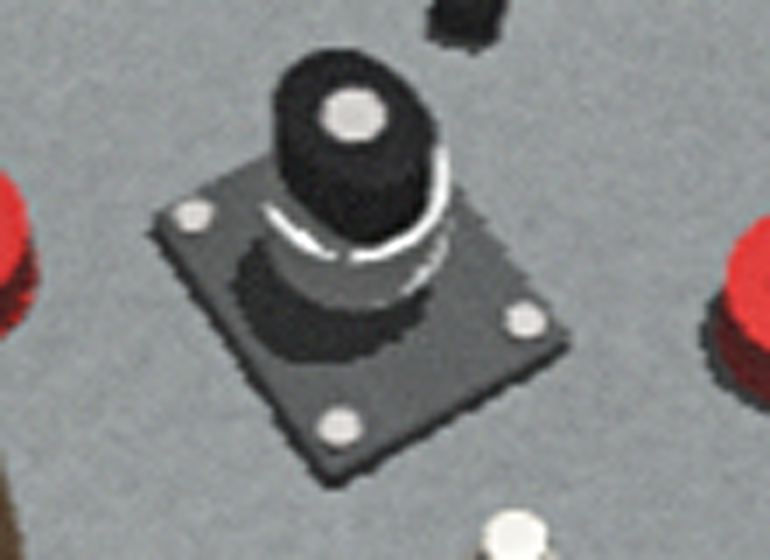

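The scene view shows the stand with the black nut at about (268,215), red look-alike pulleys at (211,230) and (336,237), the dish at (170,164) and the empty blue bin at (428,208). The top view shows the nut's pale cap at about (281,197), the dish at (389,260) and the bin at (151,248). The base plate carries four pale bolts. Next I'll triangulate the bolts, cap, dish and bin.

```bash
cat > h.py <<'E'
import numpy as np,cv2
from station import env, solver, imaging, order, finder
def cam(n):
    p=imaging.camera_params(n); R=cv2.Rodrigues(np.array(p["rvec"],float))[0]; return np.array(p["camera_matrix"]),R,np.array(p["tvec"],float).reshape(3)
C={n:cam(n) for n in("scene","top")}
def proj(n,X):
    K,R,t=C[n]; x=(np.atleast_2d(X)@R.T+t)@K.T; return x[:,:2]/x[:,2:]
def ray(n,uv):
    K,R,t=C[n]; d=R.T@np.linalg.solve(K,[*uv,1.]); return -R.T@t,d/np.linalg.norm(d)
def tri(a,b):
    """a: scene px, b: top px -> point, ray gap"""
    o1,d1=ray("scene",a);o2,d2=ray("top",b)
    s=np.linalg.lstsq(np.stack([d1,-d2],1),o2-o1,rcond=None)[0]
    p,q=o1+s[0]*d1,o2+s[1]*d2; return (p+q)/2,np.linalg.norm(p-q)
def onz(n,uv,z):
    o,d=ray(n,uv); return o+d*(z-o[2])/d[2]
E
python3 - <<'E'
from h import *
S=cv2.imread("pics/scene0.png");T=cv2.imread("pics/top0.png")
def blob(im,uv,r=5):
    g=cv2.cvtColor(im,cv2.COLOR_BGR2GRAY).astype(float);u,v=np.round(uv).astype(int)
    p=g[v-r:v+r+1,u-r:u+r+1];w=np.clip(p-(np.median(p)+p.max())/2+10,0,None)
    n,l=cv2.connectedComponents((w>0).astype(np.uint8));w=w*(l==l[np.unravel_index(np.argmax(w*(np.hypot(*np.mgrid[-r:r+1,-r:r+1])<3.5)),w.shape)])
    yy,xx=np.mgrid[v-r:v+r+1,u-r:u+r+1];return np.array([(w*xx).sum(),(w*yy).sum()])/w.sum()
z=lambda u,v,o:((np.array([u,v])+.5)/7-.5)+np.array(o)
# top bolts: up,left,right,down ; up in top == +x == down in scene
tb=[z(*p,(230,165)) for p in [(350,115),(216,234),(507,286),(372,408)]]
sb=[z(*p,(220,195)) for p in [(339,426),(525,320),(193,215)]]
tb=[blob(T,p,3) for p in tb]; sb=[blob(S,p,3) for p in sb]
B=[]
for a,b in zip(sb,tb[:3]): P,g=tri(a,b);B.append(P);print("bolt",P.round(4),g.round(4))
print("mid of left/right",(B[1]+B[2])/2,"len",np.linalg.norm(B[0]-B[1]),np.linalg.norm(B[0]-B[2]))
b4=onz("top",tb[3],np.mean([b[2] for b in B]));print("b4",b4,"mid",(b4+B[0])/2)
for nm,(p,q) in {"yaw1":(B[1],B[0]),"yaw2":(B[0],B[2])}.items(): print(nm,np.degrees(np.arctan2(*(q-p)[1::-1])),np.linalg.norm(p-q))
c=blob(S,z(355,115,(220,195)),5),blob(T,z(357,220,(230,165)),5);print("cap",c,tri(*c))
E
python3 - <<'E'
import cv2
a=cv2.imread("pics/scene0.png");cv2.imwrite("pics/sbin.png",cv2.resize(a[160:255,375:485],None,fx=6,fy=6,interpolation=cv2.INTER_CUBIC))
cv2.imwrite("pics/sdish.png",cv2.resize(a[130:200,125:215],None,fx=6,fy=6,interpolation=cv2.INTER_CUBIC))
a=cv2.imread("pics/top0.png");cv2.imwrite("pics/tbin.png",cv2.resize(a[200:295,100:200],None,fx=6,fy=6,interpolation=cv2.INTER_CUBIC))
E
```

```text
bolt [ 0.6758 -0.0288  0.0158] 0.002
bolt [0.6312 0.0227 0.0154] 0.0017
bolt [ 0.6094 -0.0864  0.0156] 0.0016
mid of left/right [ 0.62030957 -0.0318478   0.01550051] len 0.06811771086496886 0.08796656385953307
b4 [ 0.56455383 -0.03592134  0.01559223] mid [ 0.62019382 -0.03234162  0.01568395]
yaw1 -49.090830370116684 0.06811771086496886
yaw2 -139.05212427793003 0.08796656385953307
cap (array([270.14203194, 210.96873938]), array([280.41718136, 196.25940483])) (array([ 0.62024364, -0.03193591,  0.10712856]), np.float64(0.0016627792358271574))
```

View pics/sbin.png

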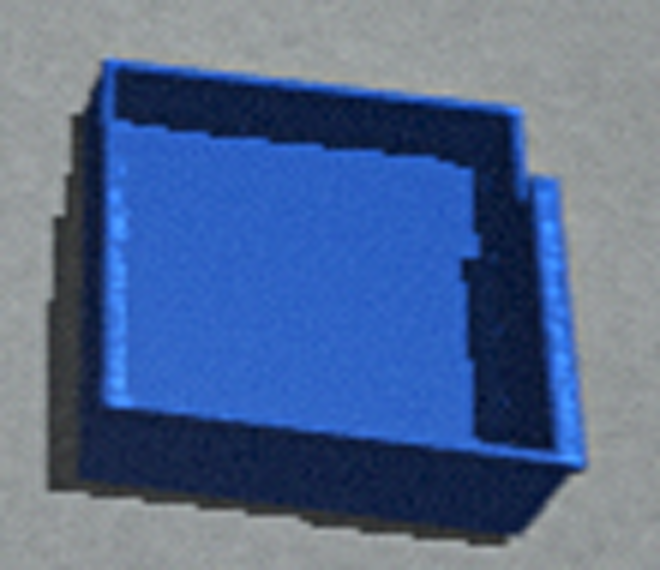

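View pics/tbin.png

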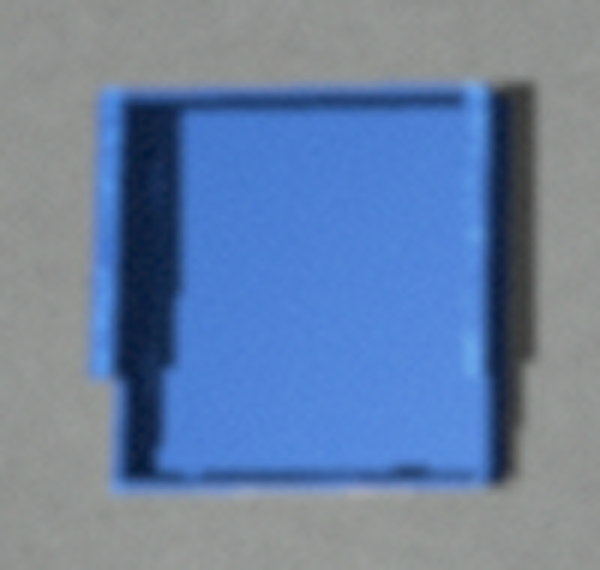

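```bash
python3 - <<'E'
from h import *
S=cv2.imread("pics/scene0.png");T=cv2.imread("pics/top0.png")
z=lambda p,o:((np.array(p)+.5)/6-.5)+np.array(o)
for nm,a,b in [("back+y",(585,465),(101,88)),("back-y",(105,408),(492,85)),("front-y",(105,62),(497,487)),("front+y",(520,108),(113,487))]:
    print(nm,*[np.round(x,4) for x in tri(z(a,(375,160)),z(b,(100,200)))])
# dish
imaging.read_camera("scene");imaging.read_camera("top")
e={}
for n in("scene","top"):
    r=finder.silhouettes(n,"dish")[0];c,_=cv2.findContours(r["region"].astype(np.uint8),0,1);c=max(c,key=len)
    e[n]=cv2.fitEllipse(c);print(n,r["score"],e[n])
P,g=tri(e["scene"][0],e["top"][0]);print("dish",P,g, [np.round(onz(n,e[n][0],0.02),4) for n in e])
# nut yaw
c0=np.array([0.6203,-0.0321]);
th=np.linspace(0,2*np.pi,120,endpoint=False)
st=np.stack([19*np.cos(th)+7*np.sign(np.cos(th)),19*np.sin(th)],1)/1000
def hull(n,y,cz=.072,f=8):
    R=np.array([[np.cos(y),-np.sin(y)],[np.sin(y),np.cos(y)]]);o=st@R.T+c0
    p=np.concatenate([proj(n,np.c_[o,np.full(len(o),h)]) for h in(cz,cz+.036)]).astype(np.float32)
    return cv2.convexHull(p)[:,0]
from scipy.ndimage import gaussian_filter
best={}
for n,I in(("scene",S),("top",T)):
    g=cv2.cvtColor(I,cv2.COLOR_BGR2GRAY).astype(float)
    sc=[]
    for d in range(0,180,5):
        h=hull(n,np.radians(d));m=np.zeros(g.shape,np.uint8)
        mk=np.zeros((420*8,560*8),np.uint8);cv2.fillPoly(mk,[np.round((h+.5)*8).astype(int)],255)
        mo=cv2.dilate(mk,np.ones((17,17)))
        a=cv2.resize(mk,(560,420),interpolation=cv2.INTER_AREA)/255.;b=cv2.resize(mo,(560,420),interpolation=cv2.INTER_AREA)/255.-a
        sc.append((b*g).sum()/b.sum()-(a*g).sum()/a.sum())
    best[n]=np.array(sc)
    print(n,np.round(sc,1))
s=sum(best.values());d=np.argmax(s)*5;print("yaw",d,[np.argmax(v)*5 for v in best.values()])
for n,I,o in(("scene",S,(220,195)),("top",T,(230,165))):
    w=cv2.resize(I[o[1]:o[1]+80,o[0]:o[0]+110],None,fx=7,fy=7,interpolation=cv2.INTER_CUBIC)
    cv2.polylines(w,[np.round((hull(n,np.radians(d))-o+.5)*7).astype(int)],True,(0,255,0),1);cv2.imwrite(f"pics/fit_{n}.png",w)
E
```

```text
back+y [0.5896 0.3877 0.0549] 0.0018
back-y [0.5886 0.2232 0.0501] 0.0039
front-y [0.4189 0.225  0.0299] 0.0067
front+y [0.4215 0.3848 0.0352] 0.0022
scene 0.89 ((169.85926818847656, 163.75131225585938), (47.95237731933594, 60.78685760498047), 75.99077606201172)
top 0.81 ((389.2748107910156, 260.15411376953125), (56.59138488769531, 58.46102523803711), 131.20681762695312)
dish [ 0.46300811 -0.30862155  0.00912416] 0.004176241464465878 [array([ 0.4707, -0.3019,  0.02  ]), array([ 0.4635, -0.3082,  0.02  ])]
scene [53.2 55.4 56.7 58.1 61.4 66.1 71.1 75.9 80.2 83.5 86.  87.2 86.6 85.2
 83.7 81.2 78.  75.5 73.5 72.1 70.4 67.  63.7 59.9 56.7 54.  51.9 50.5
 49.4 48.2 47.9 47.9 48.4 49.5 50.8 52.1]
top [25.2 27.6 29.2 31.4 34.6 38.  41.2 44.1 46.8 48.4 49.2 49.3 48.  45.5
 42.3 38.4 34.  29.1 24.9 19.9 15.8 12.4  9.8  7.5  6.2  5.6  5.7  6.4
  7.9 10.6 12.3 14.4 16.8 19.1 21.3 23.5]
yaw 55 [np.int64(55), np.int64(55)]
```

View pics/fit_scene.png

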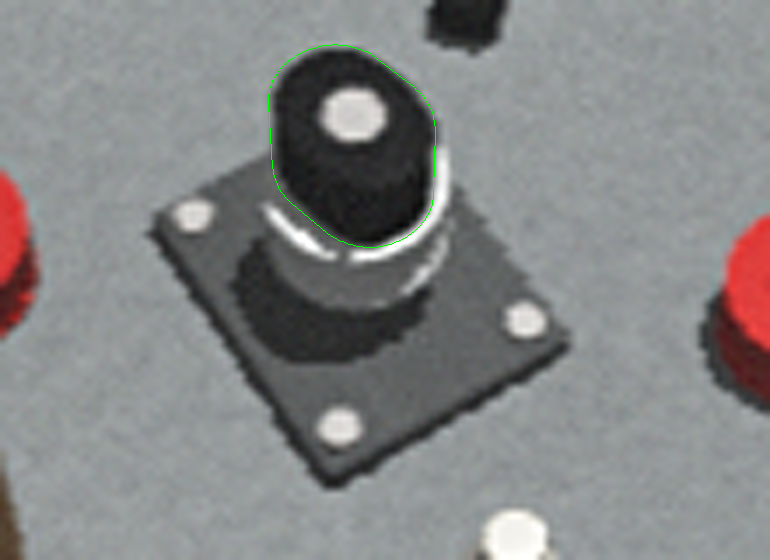

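View pics/fit_top.png

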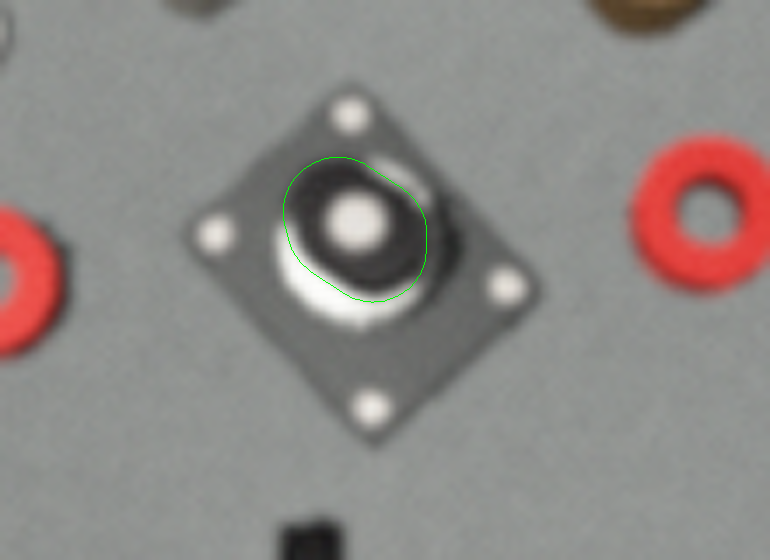

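```bash
cat >> h.py <<'E'
from scipy.spatial.transform import Rotation as Ro
def rot(a):
    """jaw direction at world angle a (rad), tool pointing down"""
    y=np.array([0,0,-1.]);zz=np.array([np.cos(a),np.sin(a),0]);return Ro.from_matrix(np.stack([np.cross(y,zz),y,zz],1)).as_rotvec()
E
python3 - <<'E'
from h import *
o=env.get_obs();R=Ro.from_rotvec(o["tool_rot"]).as_matrix();print(R.round(3))
for d in range(-215,326,45):
    q=solver.inverse_kinematics([.6203,-.0321,.12],rot(np.radians(d-.5)));print(d,None if q is None else np.round(q,3))
S=cv2.imread("pics/scene0.png");T=cv2.imread("pics/top0.png")
th=np.linspace(0,2*np.pi,90)
for n,I in(("scene",S),("top",T)):
    W=I.copy();W=cv2.resize(W,None,fx=3,fy=3,interpolation=cv2.INTER_CUBIC)
    def pl(P,c):cv2.polylines(W,[np.round((proj(n,P)+.5)*3).astype(int)],True,c,1)
    for r,h in((.075,.02),(.065,.004)): pl(np.c_[.4645+r*np.cos(th),-.307+r*np.sin(th),0*th+h],(0,0,255))
    b=np.array([[-1,-1],[-1,1],[1,1],[1,-1]])
    y=np.radians(.5);Rb=np.array([[np.cos(y),-np.sin(y)],[np.sin(y),np.cos(y)]])
    for hx,hy,h in((.085,.08,[.035,.035,.055,.055]),(.085,.08,[0]*4),(.081,.076,[.004]*4)):
        pl(np.c_[b*[hx,hy]@Rb.T+[.505,.305],h],(0,255,255))
    o=(120,120,210,210) if n=="scene" else (350,220,430,300)
    d=W[o[1]*3:o[3]*3,o[0]*3:o[2]*3]; o=(375,155,485,255) if n=="scene" else (100,200,200,300)
    e=W[o[1]*3:o[3]*3,o[0]*3:o[2]*3]; H=300
    cv2.imwrite(f"pics/ov_{n}.png",np.hstack([cv2.resize(x,(int(x.shape[1]*400/x.shape[0]),400)) for x in(d,e)]))
E
```

```text
[[-0.918  0.     0.397]
 [-0.397  0.    -0.918]
 [-0.    -1.    -0.   ]]
-215 [-0.231  0.473  1.503 -0.     1.166 -2.753]
-170 [-0.231  0.473  1.503 -0.     1.166  2.745]
-125 [-0.231  0.473  1.503 -0.     1.166  1.959]
-80 [-0.231  0.473  1.503 -0.     1.166  1.174]
-35 [-0.231  0.473  1.503  0.     1.166  0.389]
10 [-0.231  0.473  1.503 -0.     1.166 -0.397]
55 [-0.231  0.473  1.503 -0.     1.166 -1.182]
100 [-0.231  0.473  1.503 -0.     1.166 -1.968]
145 [-0.231  0.473  1.503 -0.     1.166 -2.753]
190 [-0.231  0.473  1.503 -0.     1.166  2.745]
235 [-0.231  0.473  1.503 -0.     1.166  1.959]
280 [-0.231  0.473  1.503 -0.     1.166  1.174]
325 [-0.231  0.473  1.503 -0.     1.166  0.389]
```

View pics/ov_scene.png

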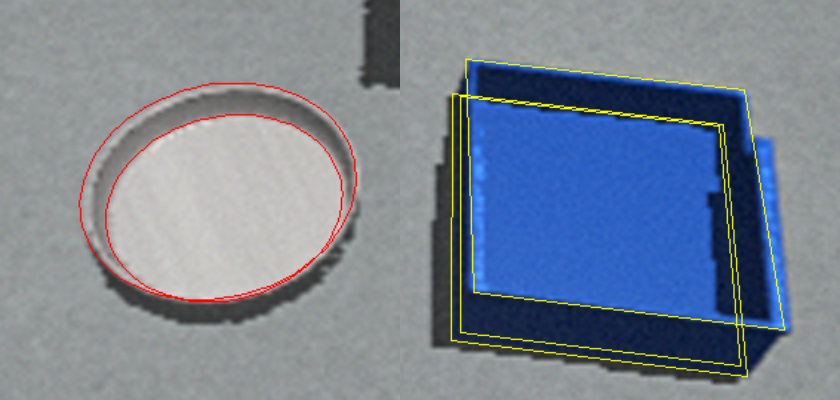

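View pics/ov_top.png

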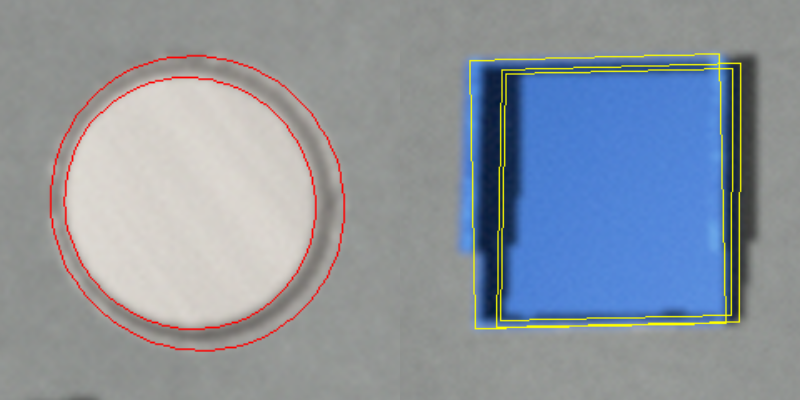

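Dish at (0.4645, -0.307), bin at (0.505, 0.305), spindle axis at (0.6203, -0.0321). The overlays agree with both views. The nut's long axis is at about 55°. I'll approach and grip gently.

```bash
python3 - <<'E'
from h import *
a=np.radians(-35.5);P=[.6203,-.0321]
env.move_ptp([*P,.16],rot(a)); print(env.get_obs()["t"],env.get_obs()["contact_force"].round(2))
print(env.movel([*P,.077],feed=.1,stop_force=10))
f0=env.get_obs()["contact_force"];print(f0.round(2),env.get_obs()["tcp_pos"].round(4))
env.grasp(25)
o=env.get_obs();print(o["t"],(o["contact_force"]-f0).round(2),o["moment"].round(3),o["finger_gap"],o["joint_pos"].round(3))
cv2.imwrite("pics/s1.png",imaging.read_camera("scene")[150:290,180:370,::-1].repeat(4,0).repeat(4,1))
E
```

```text
3.7333 [-0.67 -0.38 -0.19]
False
[-0.04  0.31  0.85] [ 0.6209 -0.0323  0.0777]
5.2083 [-1.18 -0.58  2.22] [ 0.049  0.106 -0.01 ] 0.4467978816778956 [-0.231  0.517  1.546 -0.     1.078  0.389]
```

View pics/s1.png

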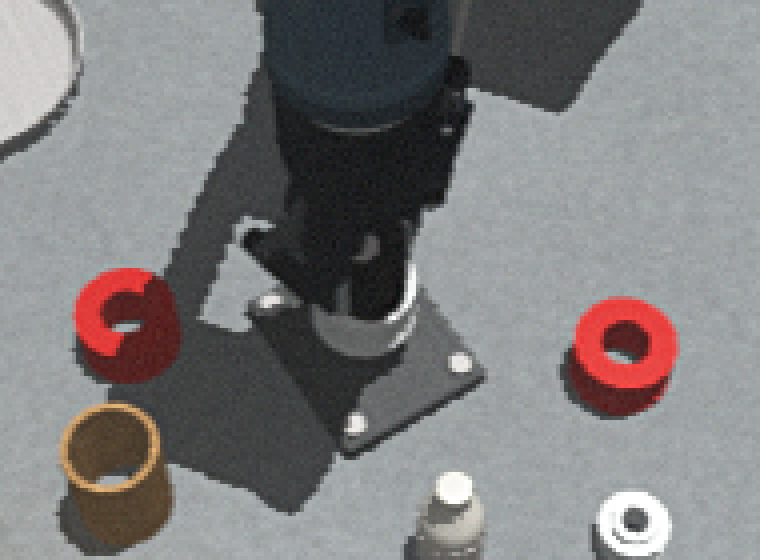

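The fingers are on the nut's flats: gap 0.447 × 85 mm = 38 mm, and side forces are small. First stroke now.

```bash
cat >> h.py <<'E'
def turn(a0,a1,z0,P,z_at,seg=45,T=.75,lim=25):
    """anticlockwise helix from a0 to a1 (deg), stops on force"""
    f0=env.get_obs()["contact_force"]
    n=max(1,int(np.ceil((a1-a0)/seg)))
    for a in np.linspace(a0,a1,n+1)[1:]:
        st=(a1-a0)/n; dz=st/36000
        s=env.movel([*P,z0+(a-a0)/36000],rot(np.radians(a)),feed=dz/(T*st/45),stop_force=lim)
        o=env.get_obs();print(round(a,1),s,round(o["t"],2),(o["contact_force"]-f0).round(1),o["moment"].round(2),o["tcp_pos"].round(4),"q6",o["joint_pos"][5].round(3),"gap",round(o["finger_gap"],3))
        if s: return False
    return True
E
python3 - <<'E'
from h import *
P=[.6203,-.0321]
print(turn(-35.5,-5.5,.077,P,0,seg=30))
E
```

```text
-5.5 False 5.93 [-1.4  1.3  0.8] [0.18 0.29 0.02] [ 0.6202 -0.0318  0.0783] q6 -0.135 gap 0.444
True
```

```bash
python3 - <<'E'
from h import *
P=[.6203,-.0321]
if turn(-5.5,144.5,.077+30/36000,P,0,seg=50):
    env.release(); q=env.get_obs()["joint_pos"].copy(); print(env.get_obs()["contact_force"].round(2)); q[5]+=np.pi; env.move_j(q)
    f0=env.get_obs()["contact_force"];env.grasp(25);o=env.get_obs();print(o["t"],(o["contact_force"]-f0).round(1),o["finger_gap"],o["tcp_pos"].round(4),o["joint_pos"].round(3))
E
```

```text
44.5 False 6.96 [-0.1 -0.5  0.8] [ 0.2   0.51 -0.03] [ 0.6199 -0.0318  0.0797] q6 -1.008 gap 0.441
94.5 False 7.98 [-1.4 -0.8  0.7] [ 0.02  0.59 -0.04] [ 0.6197 -0.032   0.0811] q6 -1.881 gap 0.445
144.5 False 9.01 [-0.5 -1.4 -0.2] [-0.13  0.56 -0.03] [ 0.6198 -0.0323  0.0825] q6 -2.753 gap 0.439
[ 0.04  0.91 -0.34]
12.6833 [-2.1 -1.   2.6] 0.43790035948491585 [ 0.6202 -0.0321  0.082 ] [-0.231  0.512  1.542 -0.     1.088  0.388]
```

```bash
python3 - <<'E'
from h import *
P=[.6203,-.0321]
if turn(-35.5,144.5,.082,P,0,seg=60):
    cv2.imwrite("pics/s2.png",imaging.read_camera("scene")[150:290,180:370,::-1].repeat(4,0).repeat(4,1))
    env.release(); q=env.get_obs()["joint_pos"].copy(); q[5]+=np.pi; env.move_j(q)
    f0=env.get_obs()["contact_force"];env.grasp(25);o=env.get_obs();print(o["t"],(o["contact_force"]-f0).round(1),o["finger_gap"],o["tcp_pos"].round(4),o["joint_pos"].round(3))
E
```

```text
24.5 False 13.88 [-1.3  1.   1.8] [0.13 0.41 0.02] [ 0.62   -0.032   0.0837] q6 -0.658 gap 0.442
84.5 False 15.08 [-1.3  1.6  1.5] [ 0.12  0.52 -0.03] [ 0.6201 -0.032   0.0853] q6 -1.705 gap 0.446
144.5 False 16.28 [-2.4  1.2  2.2] [ 0.05  0.66 -0.01] [ 0.6202 -0.0321  0.087 ] q6 -2.752 gap 0.444
20.0083 [-0.7 -0.7  2.1] 0.44400231094547954 [ 0.6203 -0.0321  0.0872] [-0.231  0.507  1.537 -0.     1.098  0.389]
```

View pics/s2.png

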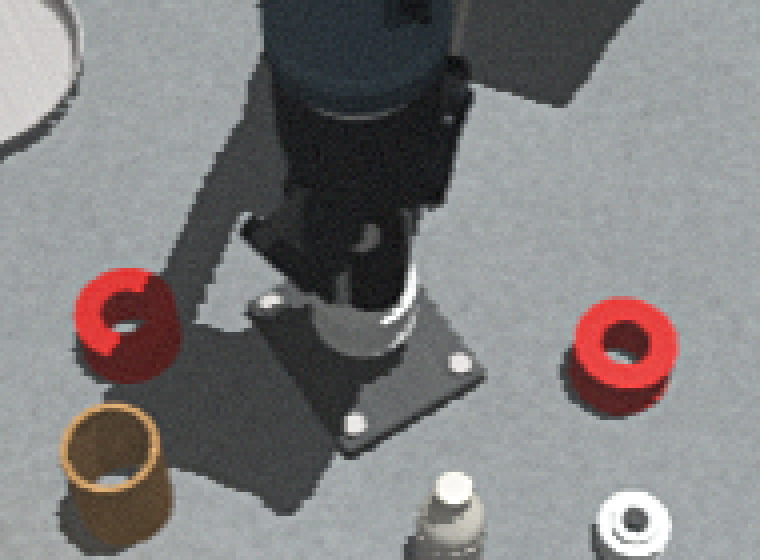

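The nut has risen; more of the pale pulley now shows below it, at about (405,310) in the crop. Third stroke, then lift while watching the force.

```bash
python3 - <<'E'
from h import *
P=[.6203,-.0321]
if turn(-35.5,144.5,.087,P,0,seg=60):
    env.grasp(40)
    f0=env.get_obs()["contact_force"]
    s=env.movel([*P,.115],feed=.06,stop_force=12);o=env.get_obs();print("lift",s,o["t"],(o["contact_force"]-f0).round(1),o["tcp_pos"].round(4),o["finger_gap"])
E
```

```text
24.5 False 21.21 [-1.7  2.2  1. ] [ 0.22  0.45 -0.03] [ 0.62   -0.0319  0.0887] q6 -0.658 gap 0.442
84.5 False 22.41 [-2.8  1.4  2.3] [ 0.12  0.67 -0.02] [ 0.62   -0.0321  0.0904] q6 -1.705 gap 0.445
144.5 False 23.61 [-3.3  1.4  2.9] [-0.02  0.69 -0.09] [ 0.6203 -0.0323  0.0921] q6 -2.752 gap 0.441
lift False 24.3583 [ 4.7 -0.1 -6.6] [ 0.6207 -0.0321  0.1154] 0.4380932070106577
```

```bash
python3 - <<'E'
from h import *
P=[.6203,-.0321]
f0=env.get_obs()["contact_force"]
s=env.movel([*P,.17],feed=.12,stop_force=12);o=env.get_obs();print("lift",s,o["t"],o["contact_force"].round(1),o["tcp_pos"].round(4),o["finger_gap"])
for n in("scene","top"): cv2.imwrite(f"pics/l_{n}.png",imaging.read_camera(n)[130:290,180:370,::-1].repeat(3,0).repeat(3,1))
E
python3 -c "
import cv2,numpy as np
cv2.imwrite('pics/l.png',np.vstack([cv2.resize(cv2.imread(f'pics/l_{n}.png'),(356,300)) for n in('scene','top')]))"
```

```text
lift False 24.9667 [-1.2  0.1 -1.5] [ 0.6199 -0.032   0.1694] 0.4384356289905408
```

View pics/l_scene.png

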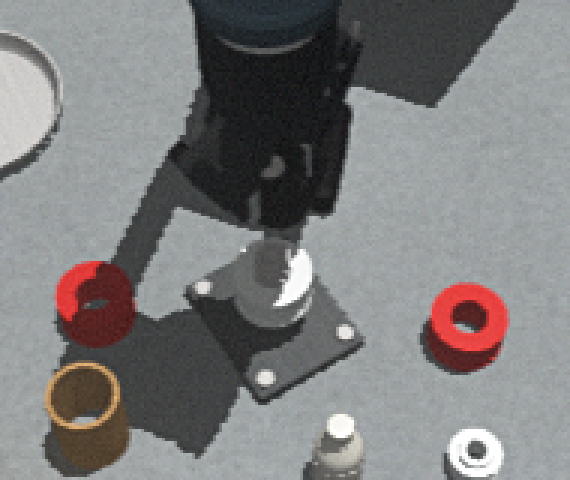

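The nut is off and held, and the pulley has stayed on the spindle. Now placing the nut in the dish.

```bash
python3 - <<'E'
from h import *
D=[.4645,-.307];r=rot(np.radians(100))
env.move_ptp([*D,.12],r);print(env.get_obs()["joint_pos"].round(2),env.get_obs()["t"])
env.movel([*D,.022],feed=.12)
env.sleep(.15)
f0=env.get_obs()["contact_force"]
s=env.movel([*D,.004],feed=.02,stop_force=4);o=env.get_obs();print(s,o["t"],(o["contact_force"]-f0).round(1),o["tcp_pos"].round(4),o["finger_gap"])
E
```

```text
[-0.78  0.37  1.67  0.    1.1  -2.53] 26.2833
True 28.05 [-0.1 -0.5  5.6] [ 0.4644 -0.3069  0.009 ] 0.44396840938773746
```

```bash
python3 - <<'E'
from h import *
D=[.4645,-.307]
env.release();o=env.get_obs();print(o["contact_force"].round(1),o["t"])
env.movel([*D,.13],feed=.18)
P=[.6203,-.0321]
env.move_ptp([*P,.17],rot(np.radians(55)));print(env.get_obs()["t"],env.get_obs()["joint_pos"].round(2))
for n in("scene","top"): cv2.imwrite(f"pics/p_{n}.png",imaging.read_camera(n)[:,:,::-1])
S=cv2.imread("pics/p_scene.png")[120:290,120:370];cv2.imwrite("pics/pz.png",cv2.resize(S,None,fx=3,fy=3,interpolation=cv2.INTER_CUBIC))
E
```

```text
[-0.7  0.4 -0.5] 28.5833
30.625 [-0.23  0.43  1.44 -0.    1.27 -1.19]
```

View pics/pz.png

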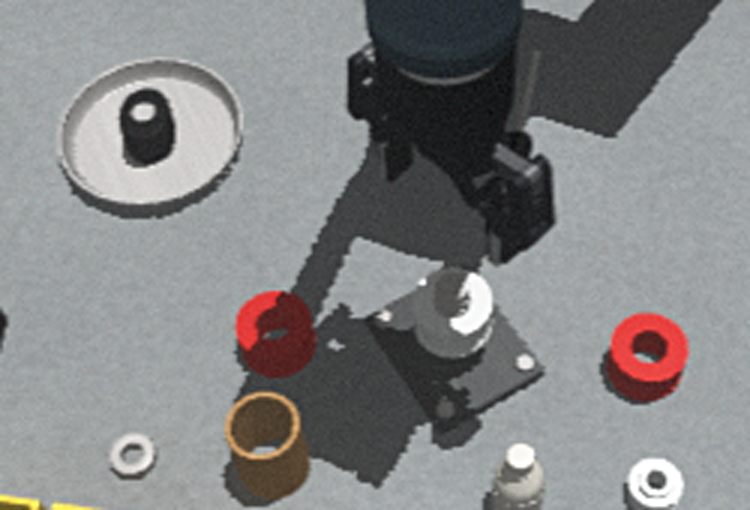

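View pics/p_top.png

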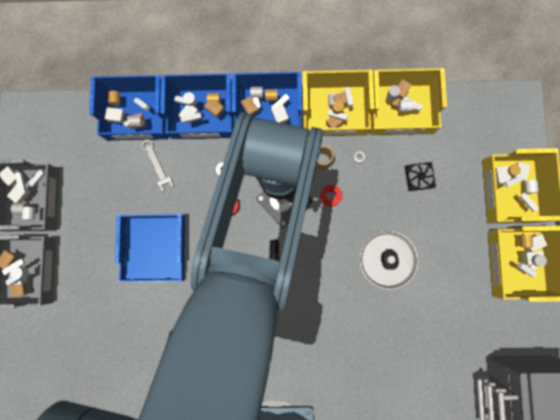

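The nut stands upright in the centre of the dish (about (147,127) in the crop). Now the pulley.

```bash
python3 - <<'E'
from h import *
P=[.6203,-.0321]
s=env.movel([*P,.040],feed=.12,stop_force=10);env.sleep(.1);f0=env.get_obs()["contact_force"];print(s,f0.round(1),env.get_obs()["tcp_pos"].round(4))
env.grasp(45);o=env.get_obs();print(o["t"],(o["contact_force"]-f0).round(1),o["finger_gap"])
if not s and .6<o["finger_gap"]<.72:
    s=env.movel([*P,.060],feed=.05,stop_force=15);o=env.get_obs();print(s,o["t"],(o["contact_force"]-f0).round(1),o["tcp_pos"].round(4),o["finger_gap"])
    if not s:
        s=env.movel([*P,.135],feed=.1,stop_force=15);o=env.get_obs();print(s,o["t"],(o["contact_force"]-f0).round(1),o["tcp_pos"].round(4),o["finger_gap"])
S=imaging.read_camera("scene")[130:290,180:370,::-1];cv2.imwrite("pics/pl.png",cv2.resize(S,None,fx=4,fy=4,interpolation=cv2.INTER_CUBIC))
E
```

```text
False [ 0.5 -0.6  0.3] [ 0.621  -0.0322  0.041 ]
32.4583 [-1.2  1.   4.4] 0.6313571667206197
False 33.0083 [-0.3  0.5 -2.1] [ 0.6203 -0.0321  0.0602] 0.6337768877650171
False 33.9083 [-0.7  0.5 -2.1] [ 0.6198 -0.032   0.1343] 0.6346328535539428
```

View pics/pl.png

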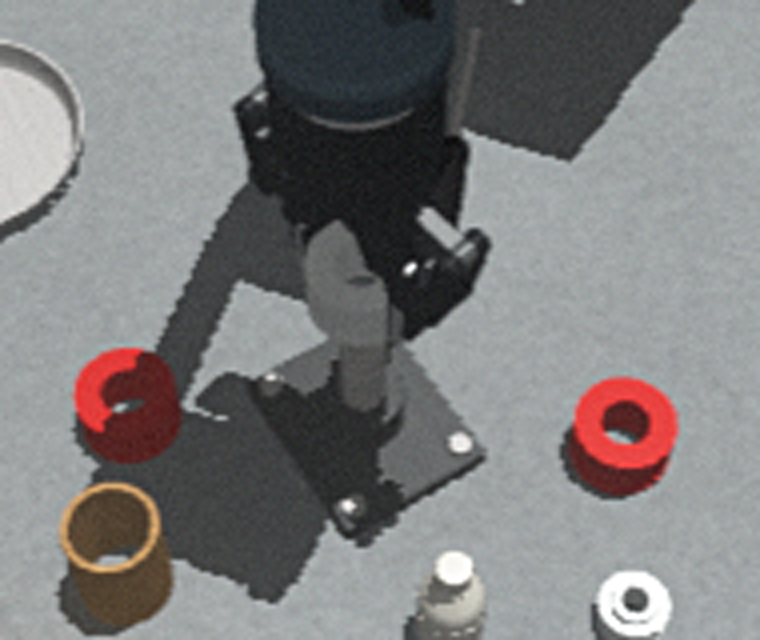

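```bash
python3 - <<'E'
from h import *
P=[.6203,-.0321]
s=env.movel([*P,.19],feed=.15);print(env.get_obs()["finger_gap"])
I=imaging.read_camera("scene");cv2.imwrite("pics/pl2full.png",I[:,:,::-1]);r=finder.silhouettes("scene","pulley")
print([(round(x["score"],2),np.round(x["box"])) for x in r])
S=I[160:270,225:325,::-1].astype(float);S=np.clip(S*1.8,0,255).astype(np.uint8);cv2.imwrite("pics/pl2.png",cv2.resize(S,None,fx=5.4,fy=5.4,interpolation=cv2.INTER_CUBIC))
E
```

```text
0.637105884234368
[(0.82, array([335., 239.,  22.,  30.])), (0.69, array([265., 184.,  24.,  31.]))]
```

View pics/pl2.png

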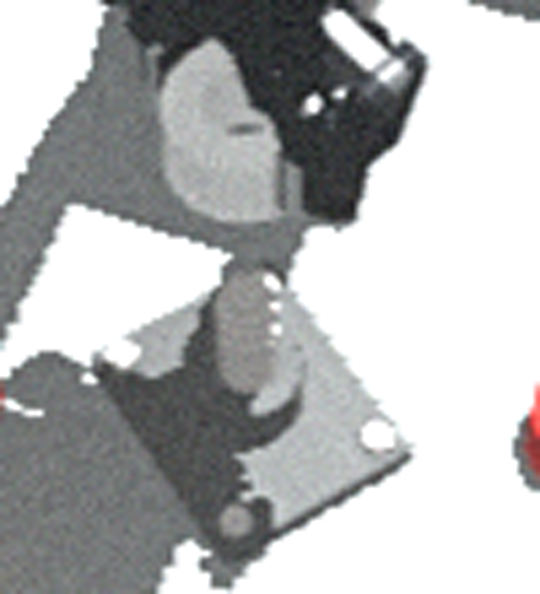

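```bash
python3 - <<'E'
from h import *
I=cv2.imread("pics/pl2full.png");o=(225,160)
S=np.clip(I[160:270,225:325].astype(float)*1.8,0,255).astype(np.uint8);W=cv2.resize(S,None,fx=5.4,fy=5.4,interpolation=cv2.INTER_CUBIC)
th=np.linspace(0,2*np.pi,90);z0=env.get_obs()["tcp_pos"][2]-.001;print(z0)
for r,h,c in((.028,0,(0,255,0)),(.028,.032,(0,0,255)),(.0135,.032,(255,0,255))):
    p=proj("scene",np.c_[.6203+r*np.cos(th),-.0321+r*np.sin(th),0*th+z0+h]);cv2.polylines(W,[np.round((p-o+.5)*5.4).astype(int)],True,c,1)
cv2.imwrite("pics/pl3.png",W)
E
```

```text
0.18722679740619452
```

View pics/pl3.png

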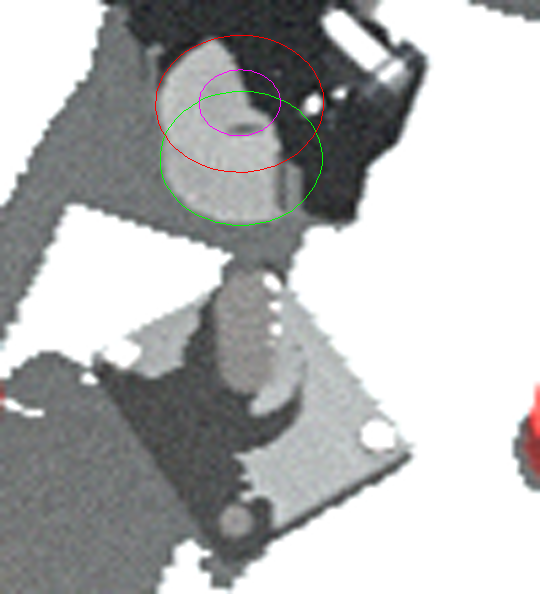

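The held pulley is level and matches the upright model outline. Now into the bin.

```bash
python3 - <<'E'
from h import *
B=[.505,.305]
env.move_ptp([*B,.15],rot(np.radians(90)));o=env.get_obs();print(o["t"],o["joint_pos"].round(2),o["finger_gap"])
env.movel([*B,.022],feed=.12);env.sleep(.15);f0=env.get_obs()["contact_force"]
s=env.movel([*B,.002],feed=.02,stop_force=4);o=env.get_obs();print(s,o["t"],(o["contact_force"]-f0).round(1),o["tcp_pos"].round(4),o["finger_gap"])
E
```

```text
35.9167 [ 0.35  0.39  1.55 -0.    1.2  -1.22] 0.631813710676989
True 38.0833 [1.4 0.6 7.1] [0.5048 0.3049 0.0048] 0.6354429634590071
```

```bash
python3 - <<'E'
from h import *
B=[.505,.305]
env.release();print(env.get_obs()["contact_force"].round(1))
env.movel([*B,.18],feed=.15)
env.move_ptp([.40,.0,.3],rot(np.radians(60)));print(env.get_obs()["t"])
for n in("scene","top"): cv2.imwrite(f"pics/e_{n}.png",imaging.read_camera(n)[:,:,::-1])
S=cv2.imread("pics/e_scene.png");T=cv2.imread("pics/e_top.png")
th=np.linspace(0,2*np.pi,90)
a=cv2.resize(S[155:255,375:485],None,fx=4,fy=4,interpolation=cv2.INTER_CUBIC)
for h,c in((.004,(0,255,0)),(.036,(0,0,255))):
    p=proj("scene",np.c_[.505+.028*np.cos(th),.305+.028*np.sin(th),0*th+h]);cv2.polylines(a,[np.round((p-(375,155)+.5)*4).astype(int)],True,c,1)
cv2.imwrite("pics/e_bin.png",a)
E
```

```text
[-0.7  0.4  0.3]
41.125
```

View pics/e_scene.png

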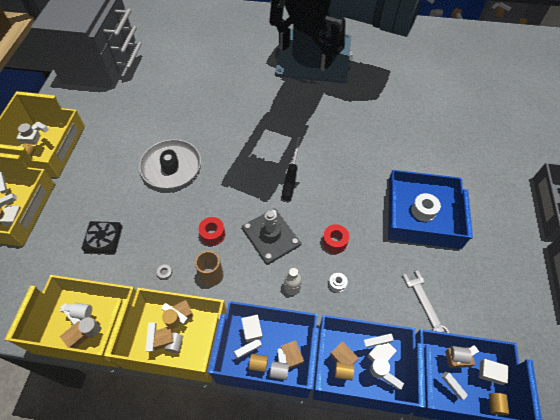

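View pics/e_bin.png

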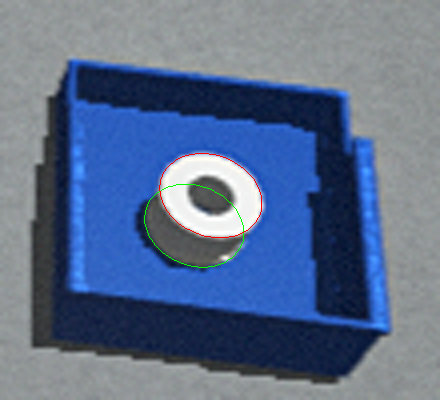

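View pics/e_top.png

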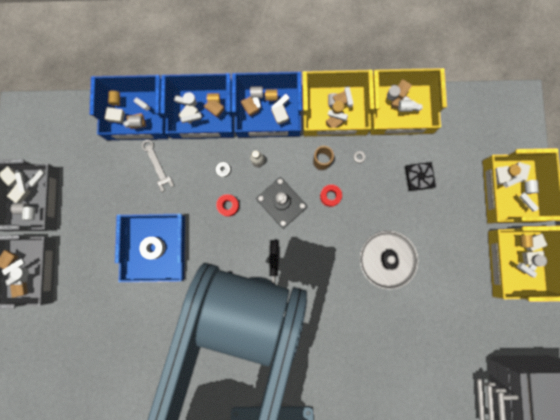

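The pulley lies flat in the middle of the bin (scene (427,207), matching the model outlines). The nut stands in the dish (168,161), the spindle is bare, and the bystanders are where they were. Handing in.

```bash
python3 -c "
from station import order,env
print(order.finish_job(), env.get_obs()['t'])"
```

```text
the job is handed in; nothing more can be done
the job is handed in; nothing more can be done
```

The nut is upright in the centre of the round steel dish and the pulley lies flat in the middle of the empty blue bin. I handed the job in at about 41 s of the 72 s allowed; no verdict comes back.

- **Nut:** I unscrewed it in three half-turn strokes, 540° in all, regripping the flats twice. It lifted off with at most about 7 N change in force. I lowered it until it touched the dish floor, at the height expected, then released it.
- **Pulley:** I lifted it off the spindle at about 2 N and checked it was level in the grip. I lowered it until it touched the bin floor, at about 7 N contact force, then released it.
- **Last checks:** In the scene view, the pulley matches a flat model outline in the bin. Both views show the nut in the dish, the spindle bare, and the other things by eye where they were, though the arm hides part of the screwdriver in both final pictures.
- **Disagreements:**
  - The two cameras put the dish centre about 9 mm apart from the finder outlines, so I used a model overlay that fitted both views instead.
  - The gripper read about 54 mm on the 56 mm pulley, but the grip held and the pulley stayed upright.

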